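# Open the blue-tiled well of the damp chest

## Task

Open the well of the potter's damp chest that is closed by the blue-tiled hatch: take that hatch by its bar handle, lift it off its recessed seat, slide it sideways in its steel channels without taking it out of them, and set it down flat on the middle deck, halfway between the two wells. Let go of it, and leave the terracotta-tiled hatch closed on its seat.

Things in the scene. Friction and masses are not known exactly. Their poses are not given: they have to be found in the camera images.
- hatch_blue: Hatch to open: cobalt blue inlay, white dots. Board 160 mm along its x, 120 along y, 14 thick, 0.3 kg, loose; origin: centre of its underside. Handle: dark wooden bar over its middle on two posts, 80 mm along x, 14 mm wide along y, 33 to 51 mm above the underside; pinch it across the 14 mm. Lies closed in either well, its axes along the chest's.
- hatch_clay: The other hatch, to be left closed over the other well: same size and handle, terracotta inlay with pale dots. Origin: centre of its underside. A closed hatch's underside is 65 mm above the table; in its recess it has 4 mm play at either end along y.
- chest: Fixed low wooden chest, 196 mm along its x, 456 along y; origin: centre of its underside, on the table. Along y: well, middle deck, well. Recesses for the hatches are centred at y = +149 and -149 mm, 128 mm long, 10 mm deep: a hatch must rise 10 mm to clear the deck. Steel channels run along both long sides (along y): walls 172 mm apart, 6 mm play beside the hatch.
- deck (a point): Centre of the top of the pale middle deck, 75 mm above the table, halfway between the wells; axes as the chest's. The deck reaches 85 mm either way along y. The channels' lips reach 14 mm in over the hatch (144 mm stays open between them), undersides 40 mm and tops 48 mm above the deck: a hatch can rise at most 26 mm from its seat; 18 mm suits sliding.
Mind the look-alikes: they are no part of the job. Leave any green or yellow look-alike of the hatch_blue alone.

How it is judged:
By the outcome, as a careful person would: the job done as asked, in the order asked, and still so for the second after the job is handed in, with the robot touching nothing.
It also fails if it takes over 34 s, if anything falls off the work surface, if the arm or the gripper's body presses on something with over 40 N, if the wrist force passes 120 N, or if a joint passes its speed limit or range.

## Robot

A 6-joint arm with a two-finger parallel gripper is mounted at the origin on the work surface. World frame = base frame: x ahead of the robot, y to its left, z up, the work surface at z = 0. Lengths are in m, angles in rad, forces in N, time in s.
With the tool pointing down it reaches from about 0.3 to 0.75 m from the base axis. Payload 8.5 kg.
Tool frame: the origin (TCP) lies at the very end of the fingers, on their centre line; the grasp point (between the pads) lies 19 mm behind it; z points along the fingers, y is the line along which they close (so a half turn about z gives the same grasp; the last joint's range is limited). The gripper opens to 85 mm and grips with 20 to 120 N. Pads are 22 mm wide; open, the fingers measure 114 mm over their backs; the gripper's body (76 mm by 85 mm) begins 54 mm behind the grasp point. The pads swing forward as they close: fully open they stand 13 mm farther back than shut.
Start: joints at [0.897, 0.381, 1.297, -0, 1.464, -0.215], TCP at [0.244, 0.493, 0.2] pointing down, gripper open.
Joint ranges: [-3.11, 3.11], [-0.89, 2.33], [0.22, 2.48], [-1.42, 4.56], [0.17, 2.85], [-2.88, 2.88]. Speed limits (rad/s): [2.39, 2.39, 3.14, 3.14, 3.14, 3.14].

## Interface

Orientations are given as [roll, pitch, yaw] about the fixed x, y, z axes, in that order (R = Rz(yaw) Ry(pitch) Rx(roll)).
In Python, from station import status, eyes, robot, regions_of, mark_of gives the robot as it stands. The module is installed in compiled form; this text tells all that it offers.
- The arm moves only by the shell command python3 -m creep 'ROWS' [FORCE]. ROWS is JSON, a list of rows, each a list of 5 numbers: the shift along the world's x, y, z each as a share of 0.3 m, from -1 to 1, then the turn about the world's z as a share of 90 degrees, from -1 to 1, then the gripper command: -1 is shut, 1 is fully open, values between are in proportion. In form: [[x, y, z, turn, claw], ...]. A call has 1 to 8 rows; each row shifts and turns the commanded pose from where the row before left it; what a row does not reach is not made up. A row lasts 1/12 s, in which the tool goes at most 41.7 mm and 7.16 degrees, less where a joint would pass 70% of its speed; a pose out of reach is approached as far as the arm can. A call with a number of a shift or a turn outside -1 to 1 is refused whole. A call with a gripper value outside its range is refused whole. The fingers move at their own pace and stop on an object; FORCE is the grip in N (left out, the last holds). Time passes only in rows, so rows that do not move let the fingers close. It gives the time, the measured TCP pose, the force, the opening and the grip force at its end, in the units of the state.
- status.state(): the state, without advancing time (a new reading comes with each control period).
- eyes.capture(name): name is "scene" or "top" or "wrist"; returns a dict with "color" (420x560x3 uint8, red, green, blue), "fx", "fy", "cx", "cy" (pixels), "dist" ([k1, k2, p1, p2, k3] as OpenCV has them; the pictures are not rectified), "pose" (4x4, takes a point from camera to world coordinates). Camera axes: x right, y down, z forward; pixel columns grow to the right and rows downward; lengths in m; the calibration is good to about 2 mm. A picture is of the moment at which its call begins. There is no depth.
- robot.finish_job(): hands the job in; it is judged then, once.
Trained networks look in a picture, given as the dict that the camera call returned (one of the last four; its "shot" number tells which), for a name from the list of things; names that differ only in an ending like _2 or _b are one class to them, and where a whole thing is asked for, a point or a joint stands for the part that bears it (a point fixed in the world has none). Each returns a list of dicts, best first, with "confidence" (0 to 1); they miss things now and then, are a little off and sometimes report something else, mostly with a low value. They report only what shows in the picture. A call takes as long as a camera call. They do not tell look-alikes from the thing itself.
- regions_of(picture, thing): "mask" (420x560 bool, what is visible of it).
- mark_of(picture, thing): "at" ([x, y, z] in m, in world coordinates, good to about 4 mm: a listed point, or the origin of a listed thing).
The state is a dict: "time": time; "joint_pos": joint angles; "dq": joint speeds; "joint_efforts": joint torques, N m; "tcp_pos": TCP position; "ee_rot": TCP orientation; "contact_force": force on the tool from outside, world axes, zero at the start; "wrist_torque": the same for the moment, N m; "finger_gap": opening from 0.0 (shut) to 1.0 (fully open); "gripper_force": force on a finger pad.
Only numpy, scipy, OpenCV 4.12 (cv2) and the standard library are available. Lean on these libraries where they do the work, as an engineer would, in place of code of your own. Each camera call takes 0.05 s, during which the arm holds its last target. There are 200 camera calls.

## Working session

There is one attempt and no reset: what is moved stays moved. The work goes in short steps, Python scripts to look and compute and a shell command to move; the robot and the scene stay as the last step left them, time stands still between calls to the robot, and variables do not carry over. Pictures are saved under pics/ and viewed, at most 11 in all, crops included, and the job is handed in when it is done.

```bash
mkdir -p pics
python3 - <<'E'
from station import status, eyes, regions_of, mark_of
import cv2,numpy as np
s=status.state();print(s['time'],s['tcp_pos'],s['ee_rot'],s['finger_gap'])
for n in("top","scene"):
    p=eyes.capture(n);cv2.imwrite(f'pics/{n}1.png',p['color'][:,:,::-1])
    for t in("hatch_blue","hatch_clay","chest","deck"):
        for m in mark_of(p,t):print(n,t,np.round(m['at'],4),round(m['confidence'],2))
        if t!='deck':
            for r in regions_of(p,t):
                y,x=np.nonzero(r['mask']);print('  region',t,x.mean().round(),y.mean().round(),len(x),round(r['confidence'],2),p['color'][r['mask']].mean(0).round())
E
```

```text
0.0 [0.24334899 0.49285536 0.19942649] [-3.14016846e+00 -3.06157970e-04  2.68283152e+00] 1.001267492267524
top hatch_blue [ 0.5557 -0.095   0.0656] 0.93
top hatch_blue [ 0.3095 -0.1616  0.0013] 0.8
top hatch_blue [ 0.2465  0.274  -0.0003] 0.76
top hatch_blue [ 0.5451 -0.3197 -0.0046] 0.6
  region hatch_blue 316.0 170.0 2268 0.82 [116. 120. 131.]
  region hatch_blue 177.0 290.0 2662 0.7 [ 89. 153.  97.]
  region hatch_blue 391.0 182.0 2298 0.68 [ 88. 147.  94.]
  region hatch_blue 339.0 267.0 2701 0.65 [186. 184.  92.]
top hatch_clay [0.5531 0.2097 0.0698] 0.78
  region hatch_clay 202.0 170.0 2195 0.81 [170. 118.  90.]
top chest [ 0.551   0.0517 -0.0006] 0.67
  region chest 259.0 174.0 9723 0.84 [164. 150. 127.]
top deck [0.5529 0.0564 0.0765] 0.94
scene hatch_blue [ 0.5518 -0.0991  0.0664] 0.96
scene hatch_blue [ 2.470e-01  2.751e-01 -2.000e-04] 0.93
scene hatch_blue [ 0.5453 -0.3201 -0.0006] 0.9
scene hatch_blue [ 0.309  -0.1691 -0.0017] 0.59
  region hatch_blue 437.0 250.0 3478 0.89 [ 95. 144.  86.]
  region hatch_blue 154.0 197.0 2340 0.84 [ 88. 153.  93.]
  region hatch_blue 217.0 223.0 3055 0.8 [120. 121. 123.]
  region hatch_blue 268.0 174.0 1799 0.62 [182. 177.  75.]
scene hatch_clay [0.5533 0.2057 0.0647] 0.87
  region hatch_clay 339.0 307.0 4865 0.87 [179. 130.  94.]
scene chest [5.569e-01 5.290e-02 3.000e-04] 0.84
scene deck [0.5562 0.0547 0.0754] 0.75
```

View pics/top1.png

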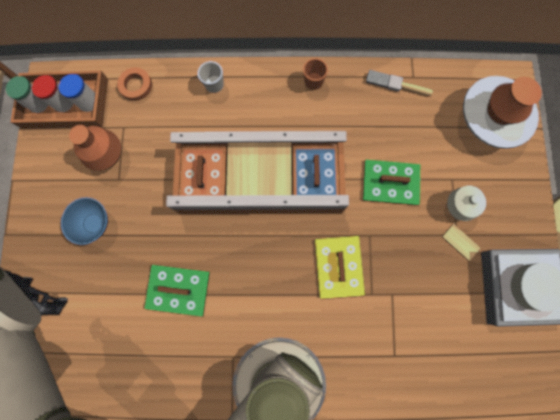

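View pics/scene1.png

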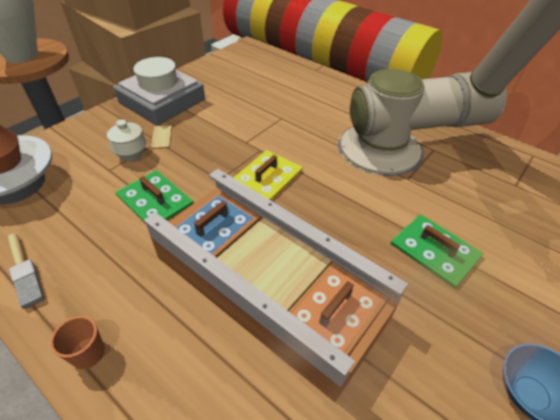

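Candidates for hatch_blue (top view): blue tile in chest (316,172), greens (177,290) and (391,182), and yellow (340,267). The clay hatch is at (202,172). The blue one in the chest's right-hand well (world -y) is the target. I'll check it in a close crop and measure yaw.

```bash
cat > h.py <<'E'
import cv2,numpy as np
def world(p,uv,z):
    K=np.array([[p['fx'],0,p['cx']],[0,p['fy'],p['cy']],[0,0,1]])
    n=cv2.undistortPoints(np.float64(uv).reshape(-1,1,2),K,np.array(p['dist'])).reshape(-1,2)
    T=np.array(p['pose']);d=np.c_[n,np.ones(len(n))]@T[:3,:3].T;o=T[:3,3]
    return o+d*((z-o[2])/d[:,2])[:,None]
def pix(p,P):
    T=np.linalg.inv(np.array(p['pose']));K=np.array([[p['fx'],0,p['cx']],[0,p['fy'],p['cy']],[0,0,1]])
    return cv2.projectPoints(np.float64(P),cv2.Rodrigues(T[:3,:3])[0],T[:3,3],K,np.array(p['dist']))[0].reshape(-1,2)
E
python3 - <<'E'
from station import eyes
from h import *
p=eyes.capture('top')
c=p['color'][115:225,150:410,::-1]
cv2.imwrite('pics/crop.png',cv2.resize(c,None,fx=3,fy=3,interpolation=cv2.INTER_CUBIC))
print(np.round(world(p,[[170,137],[346,135],[167,201],[348,201]],.123),4))
E
```

```text
[[ 0.6372  0.2823  0.123 ]
 [ 0.6412 -0.1747  0.123 ]
 [ 0.4671  0.2797  0.123 ]
 [ 0.4665 -0.174   0.123 ]]
```

View pics/crop.png

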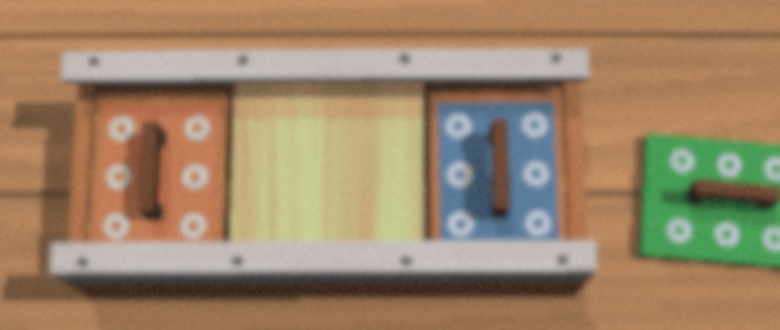

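The crop shows the blue, white-dotted hatch in the right well (crop 500,170). Its bar runs along world x, and the chest yaw is about 0. I'll move above it, turning 26° so the fingers close along y.

```bash
python3 -m creep '[[0.06,-0.115,0.01,0.018,1],[0.06,-0.115,0.01,0.018,1],[0.06,-0.115,0.01,0.018,1],[0.06,-0.115,0.01,0.018,1],[0.06,-0.115,0.01,0.018,1],[0.06,-0.115,0.01,0.018,1],[0.06,-0.115,0.01,0.018,1],[0.06,-0.115,0.01,0.018,1]]' 40
python3 -m creep '[[0.06,-0.115,0,0.018,1],[0.06,-0.115,0,0.018,1],[0.06,-0.115,0,0.018,1],[0.06,-0.115,0,0.018,1],[0.06,-0.115,0,0.018,1],[0.06,-0.115,0,0.018,1],[0.06,-0.115,0,0.018,1],[0.06,-0.115,0,0.018,1]]'
python3 -m creep '[[0.06,-0.11,0,0.004,1],[0,0,0,0,1]]'
python3 - <<'E'
from station import eyes,mark_of,status,regions_of
from h import *
s=status.state();print(s['tcp_pos'],s['ee_rot'],s['contact_force'])
for n in('wrist','top','scene'):
    p=eyes.capture(n)
    if n=='wrist':cv2.imwrite('pics/w1.png',p['color'][:,:,::-1])
    for t in('hatch_blue','deck','hatch_clay','chest'):
        for m in mark_of(p,t)[:2]:print(n,t,np.round(m['at'],4),round(m['confidence'],2))
E
```

```text
time: 1.52
tcp_pos: [0.388, 0.2154, 0.2244]
ee_rot: [3.141, 0.001, 2.911]
contact_force: [0.5, 1.4, 0.2]
finger_gap: 1.0
gripper_force: 0.0
time: 2.18
tcp_pos: [0.5321, -0.0609, 0.2241]
ee_rot: [-3.142, 0.0, 3.136]
contact_force: [0.5, 1.5, -0.2]
finger_gap: 0.999
gripper_force: 0.0
time: 2.35
tcp_pos: [0.5516, -0.0974, 0.2229]
ee_rot: [-3.14, -0.0, 3.137]
contact_force: [-0.4, 0.6, 0.1]
finger_gap: 1.001
gripper_force: 0.0
[ 0.55160843 -0.09739756  0.22291563] [-3.14038104e+00 -3.55824539e-05  3.13694346e+00] [-0.44474786  0.57085071  0.09675209]
wrist hatch_blue [ 0.5421 -0.3162 -0.0014] 0.71
wrist hatch_blue [ 0.5502 -0.0986  0.0636] 0.57
wrist deck [0.5532 0.0541 0.0734] 0.95
wrist hatch_clay [0.5524 0.2053 0.0649] 0.78
wrist chest [5.506e-01 5.320e-02 1.000e-04] 0.57
top hatch_blue [ 0.5439 -0.3208 -0.0058] 0.94
top hatch_blue [ 0.3091 -0.1623 -0.0018] 0.7
top deck [0.5516 0.0531 0.0751] 0.57
top hatch_clay [0.5517 0.2074 0.0688] 0.59
top chest [0.5539 0.0544 0.0012] 0.62
scene hatch_blue [ 0.5457 -0.3178 -0.0042] 0.93
scene hatch_blue [ 0.5542 -0.094   0.0637] 0.73
scene deck [0.5531 0.0543 0.0722] 0.72
scene hatch_clay [0.5508 0.2022 0.0642] 0.76
scene chest [0.5566 0.0551 0.0016] 0.89
```

View pics/w1.png

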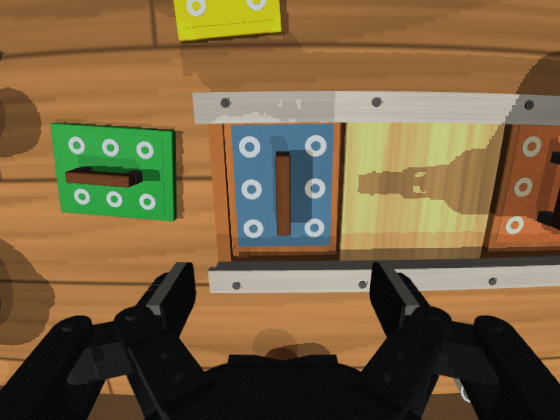

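The wrist view shows the blue hatch's bar from about (283,152) to (284,236), with the deck to its right between about (340,123) and (505,123). I'll convert these pixels to world positions.

Run:
```python
from station import eyes
from h import *
p=eyes.capture('wrist')
print('bar',world(p,[[283,153],[284,235]],.116).round(4).tolist())
print('deck',world(p,[[341,124],[338,258],[505,124],[487,250]],.075).round(4).tolist())
print('chan',world(p,[[195,122],[560,124],[210,269],[560,263]],.123).round(4).tolist())
print('wellL',world(p,[[209,123],[217,260]],.075).round(4).tolist())
```

```text
bar [[0.5088, -0.0911, 0.116], [0.5901, -0.0902, 0.116]]
deck [[0.484, -0.0313, 0.075], [0.6363, -0.0263, 0.075], [0.481, 0.1457, 0.075], [0.6278, 0.1544, 0.075]]
chan [[0.4805, -0.1684, 0.123], [0.4781, 0.1663, 0.123], [0.6245, -0.1654, 0.123], [0.6219, 0.207, 0.123]]
wellL [[0.4828, -0.1673, 0.075], [0.6389, -0.169, 0.075]]
```

```bash
python3 -m creep '[[0,0.01,-0.08,0,1],[0,0,-0.08,0,1],[0,0,-0.07,0,1],[0,0,0,0,1],[0,0,0,0,1]]'
python3 - <<'E'
from station import eyes,status
from h import *
p=eyes.capture('wrist');s=status.state();print(s['tcp_pos'],s['ee_rot'],np.round(p['pose'],4),p['cx'])
cv2.imwrite('pics/w2.png',p['color'][:,:,::-1])
x,y,z=s['tcp_pos']
print(pix(p,[[.55,y,.116],[.51,y,.116],[.59,y,.116],[x,y,z]]).round(1))
E
```

```text
time: 3.57
tcp_pos: [0.5494, -0.0889, 0.1549]
ee_rot: [3.141, -0.001, 3.141]
contact_force: [-0.0, -0.4, -0.1]
finger_gap: 0.999
gripper_force: 0.0
[ 0.55003727 -0.08913294  0.15602663] [-3.14118071e+00  1.00726611e-03  3.14136367e+00] [[ 1.000e-03  9.549e-01  2.971e-01  4.740e-01]
 [ 1.000e+00 -1.200e-03  6.000e-04 -8.900e-02]
 [ 9.000e-04  2.971e-01 -9.549e-01  3.287e-01]
 [ 0.000e+00  0.000e+00  0.000e+00  1.000e+00]] 282.3465312449347
[[282.  220.8]
 [281.9 167.2]
 [282.  268.9]
 [282.  242.7]]
```

View pics/w2.png

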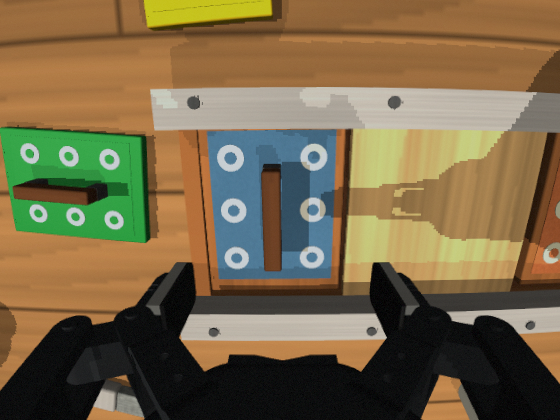

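The bar is at column 271.5, rows 167–270, against the gripper plane at column 282, so it lies at y ≈ -0.097. I'll correct by -8 mm, descend 68 mm and close.

```bash
python3 -m creep '[[0,-0.026,-0.06,0,1],[0,0,-0.06,0,1],[0,0,-0.06,0,1],[0,0,-0.045,0,1],[0,0,0,0,1],[0,0,0,0,0.2]]'
python3 -m creep '[[0,0,0,0,-0.3],[0,0,0,0,-0.3],[0,0,0,0,-0.5],[0,0,0,0,-1],[0,0,0,0,-1],[0,0,0,0,-1],[0,0,0,0,-1],[0,0,0,0,-1]]' 40
python3 - <<'E'
from station import eyes,status
from h import *
p=eyes.capture('wrist');s=status.state();print(s)
cv2.imwrite('pics/w3.png',p['color'][:,:,::-1])
E
```

```text
time: 4.12
tcp_pos: [0.5502, -0.097, 0.0888]
ee_rot: [-3.141, 0.001, 3.141]
contact_force: [0.7, -0.7, 0.2]
finger_gap: 0.885
gripper_force: 0.0
time: 4.78
tcp_pos: [0.5496, -0.0967, 0.0875]
ee_rot: [3.142, -0.0, 3.141]
contact_force: [-0.2, 0.4, -0.2]
finger_gap: 0.003
gripper_force: 0.0
{'time': 4.8333, 'joint_pos': array([-3.86375114e-01,  4.99935465e-01,  1.44874121e+00,  1.24425056e-05,
        1.19298003e+00, -1.95695094e+00]), 'dq': array([ 0.00137978,  0.00115928,  0.00011918, -0.00079429, -0.00116358,
       -0.00058684]), 'joint_efforts': array([ 3.16708487e-03, -4.77590775e+01, -1.97483146e+01, -3.17871427e-04,
        1.46843511e-03,  3.27213968e-05]), 'tcp_pos': array([ 0.54956477, -0.0967211 ,  0.08750491]), 'ee_rot': array([ 3.14155782e+00, -5.49781305e-05,  3.14136756e+00]), 'contact_force': array([0.92462229, 0.10798312, 0.37570381]), 'wrist_torque': array([ 0.01887795, -0.00772352,  0.03969537]), 'gripper_force': 0.0, 'finger_gap': 0.003234366624774972}
```

View pics/w3.png

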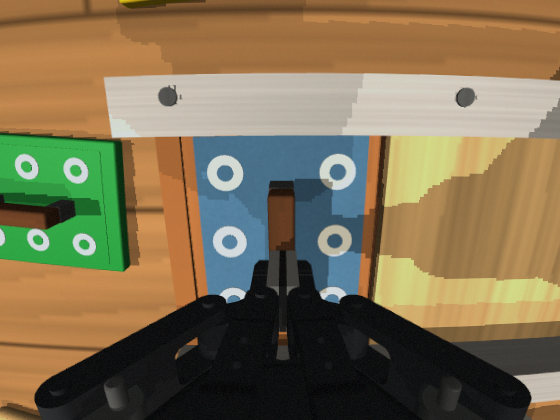

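The wrist view shows the bar at (281,188–250) running under the fingers at (285,270), yet the gap reads shut with zero force. I'll look closer.

Run:
```python
from station import eyes,mark_of,status
from h import *
w=cv2.imread('pics/w3.png')[160:370,200:370]
p=eyes.capture('scene');uv=pix(p,[[.5496,-.0967,.1]])[0].astype(int)
print(uv, [(m['at'].round(3) if hasattr(m['at'],'round') else m['at'],m['confidence']) for m in mark_of(p,'hatch_blue')])
u,v=uv;s=p['color'][max(v-60,0):v+60,max(u-70,0):u+70,::-1]
a=cv2.resize(w,(400,494),interpolation=2);b=cv2.resize(s,(390,int(390*s.shape[0]/s.shape[1])),interpolation=2)
o=np.zeros((494,800,3),np.uint8);o[:,:400]=a;o[:b.shape[0],405:795]=b
cv2.imwrite('pics/c4.png',o)
q=eyes.capture('wrist')
print(pix(q,[[.5385,-.0967,.116],[.5385,-.0967,.0875],[.5607,-.0967,.116],[.51,-.0967,.116]]).round(0))
s=status.state();print(s['finger_gap'],s['gripper_force'])
```

```text
[212 216] [([0.5442, -0.3193, -0.003], 0.94), ([0.5519, -0.0952, 0.065], 0.83), ([0.2496, 0.2767, -0.0045], 0.71)]
[[282. 243.]
 [282. 224.]
 [282. 281.]
 [282. 190.]]
0.0013378941593994837 0.0
```

View pics/c4.png

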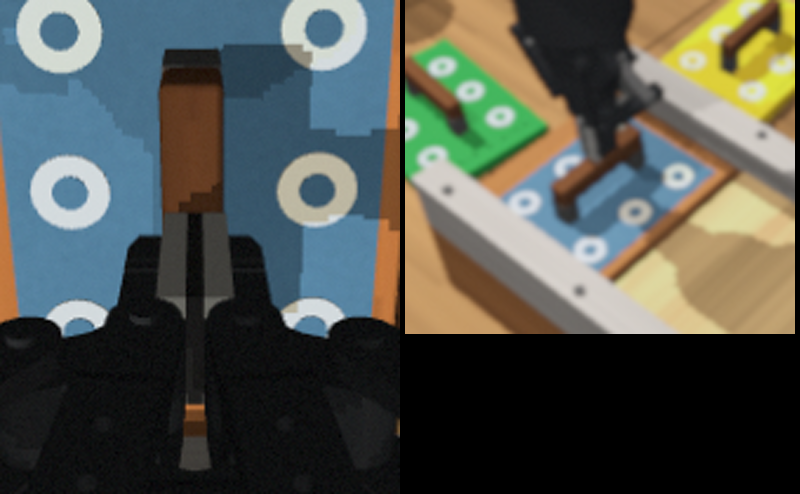

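The crops show the shut fingertips over the bar rather than around it (wrist (283,250), scene (212,212)). I'll triangulate the tip height and check the bar height the same way.

Run:
```python
from station import eyes
from h import *
W=eyes.capture('wrist');S=eyes.capture('scene')
def tri(a,b):
    A=[];r=[]
    for p,uv in((W,a),(S,b)):
        o=np.array(p['pose'])[:3,3];d=world(p,[uv],0)[0]-o;d/=np.linalg.norm(d)
        M=np.eye(3)-np.outer(d,d);A.append(M);r.append(M@o)
    return np.linalg.lstsq(np.vstack(A),np.hstack(r),rcond=None)[0]
print('tip',tri((283,250),(212,212)).round(4))
print('S bar proj near,far,top',pix(S,[[.511,-.0967,.116],[.591,-.0967,.116],[.55,-.0967,.116],[.55,-.0967,.088]]).round(1))
print('W tip at z',[(z,world(W,[(283,250)],z)[0].round(4).tolist()) for z in(.0875,.1,.116,.125)])
g=S['color'][150:280,150:280,::-1];cv2.imwrite('pics/s5.png',cv2.resize(g,(590,590),interpolation=2))
```

```text
tip [ 0.5462 -0.0975  0.1096]
S bar proj near,far,top [[225.2 200.6]
 [195.7 223.1]
 [211.2 211.2]
 [212.8 220.6]]
W tip at z [(0.0875, [0.5557, -0.0963, 0.0875]), (0.1, [0.5498, -0.0963, 0.1]), (0.116, [0.5422, -0.0964, 0.116]), (0.125, [0.538, -0.0964, 0.125])]
```

View pics/s5.png

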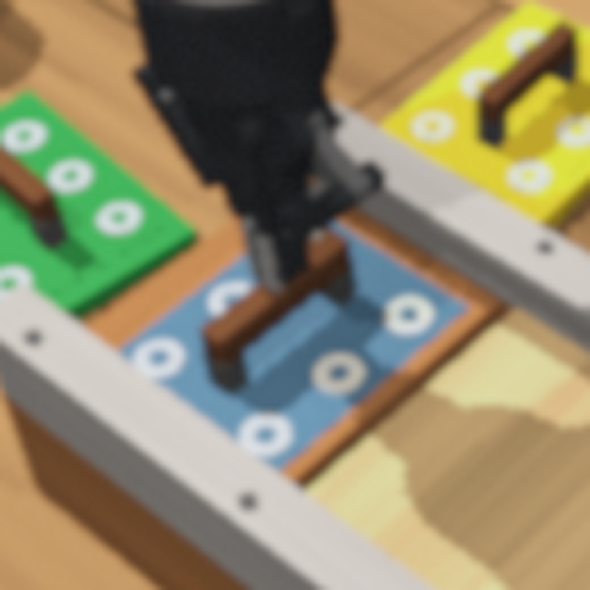

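The tip triangulates at about z = 0.11–0.117, at the bar's top, though the TCP reads 0.0875. The fingers really end about 28 mm higher than the reported TCP. I'll open, go down about 22 mm more while watching the force, and close again.

```bash
python3 -m creep '[[0,0,0.03,0,1],[0,0,0,0,1],[0,0,0,0,1],[0,0,0,0,1],[0,0,0,0,1],[0,0,0,0,1],[0,0,0,0,1],[0,0,0,0,1]]'
python3 -m creep '[[0,0,-0.04,0,1],[0,0,-0.03,0,1],[0,0,-0.02,0,1],[0,0,-0.015,0,1],[0,0,0,0,1]]'
python3 -m creep '[[0,0,0,0,-0.3],[0,0,0,0,-0.3],[0,0,0,0,-0.5],[0,0,0,0,-1],[0,0,0,0,-1],[0,0,0,0,-1],[0,0,0,0,-1],[0,0,0,0,-1]]' 40
```

```text
time: 5.75
tcp_pos: [0.5495, -0.0967, 0.0964]
ee_rot: [3.142, -0.0, 3.141]
contact_force: [-0.3, -0.6, 0.4]
finger_gap: 1.004
gripper_force: 0.0
time: 6.17
tcp_pos: [0.5491, -0.0965, 0.064]
ee_rot: [3.141, -0.002, 3.141]
contact_force: [-1.0, 0.8, -0.0]
finger_gap: 0.998
gripper_force: 0.0
time: 6.83
tcp_pos: [0.5497, -0.0968, 0.0653]
ee_rot: [-3.141, 0.001, 3.141]
contact_force: [-0.1, 0.0, 2.7]
finger_gap: 0.146
gripper_force: 39.9
```

The grip holds (gap 12 mm, 40 N). Lift 18 mm.

```bash
python3 -m creep '[[0,0,0.015,0,-1],[0,0,0.015,0,-1],[0,0,0.015,0,-1],[0,0,0.015,0,-1],[0,0,0,0,-1],[0,0,0,0,-1]]' 60
python3 - <<'E'
from station import eyes,mark_of,status
from h import *
for n in('scene','wrist'):
    p=eyes.capture(n)
    for t in('hatch_blue','deck','hatch_clay'):
        for m in mark_of(p,t)[:3]:print(n,t,np.round(m['at'],4),round(m['confidence'],2))
cv2.imwrite('pics/w6.png',p['color'][:,:,::-1])
E
```

```text
time: 7.33
tcp_pos: [0.5496, -0.0967, 0.0833]
ee_rot: [-3.141, 0.0, 3.141]
contact_force: [-0.2, -0.1, -2.8]
finger_gap: 0.147
gripper_force: 58.6
scene hatch_blue [ 0.5493 -0.0961  0.0791] 0.97
scene hatch_blue [ 0.2497  0.277  -0.0043] 0.59
scene hatch_blue [ 0.5466 -0.3215  0.001 ] 0.57
scene deck [0.5511 0.0547 0.0736] 0.8
scene hatch_clay [0.5531 0.2036 0.0633] 0.57
wrist hatch_blue [ 0.5513 -0.0985  0.0796] 0.68
wrist hatch_blue [ 0.5435 -0.3145 -0.0016] 0.65
wrist deck [0.5557 0.0514 0.0727] 0.75
```

View pics/w6.png

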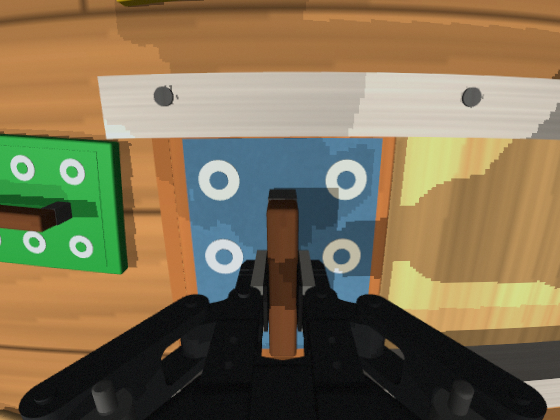

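The hatch is lifted level: 2.8 N load, underside about 0.08, bar gripped at (283,195–355). Deck centre y is about 0.054 from all readings, so I'll slide +151 mm.

```bash
python3 -m creep '[[0,0.05,0,0,-1],[0,0.07,0,0,-1],[0,0.07,0,0,-1],[0,0.07,0,0,-1],[0,0.07,0,0,-1],[0,0.07,0,0,-1],[0,0.06,0,0,-1],[0,0.042,0,0,-1]]'
python3 -m creep '[[0,0,0,0,-1],[0,0,0,0,-1],[0,0,0,0,-1]]'
python3 - <<'E'
from station import eyes,mark_of,status
from h import *
for n in('scene','wrist','top'):
    p=eyes.capture(n)
    for t in('hatch_blue','deck','hatch_clay','chest'):
        for m in mark_of(p,t)[:3]:
            if m['at'][1]>-.1 and m['at'][0]>.4: print(n,t,np.round(m['at'],4),round(m['confidence'],2))
    if n=='wrist':cv2.imwrite('pics/w7.png',p['color'][:,:,::-1])
E
```

```text
time: 8.4
tcp_pos: [0.5494, 0.0555, 0.083]
ee_rot: [3.141, -0.0, -3.141]
contact_force: [0.2, 0.4, -2.5]
finger_gap: 0.148
gripper_force: 58.7
time: 8.65
tcp_pos: [0.5497, 0.0532, 0.083]
ee_rot: [-3.141, 0.0, 3.141]
contact_force: [-0.4, -0.4, -1.3]
finger_gap: 0.149
gripper_force: 58.8
scene hatch_blue [0.5518 0.0553 0.0826] 0.83
scene hatch_clay [0.5531 0.2066 0.0635] 0.97
scene chest [0.552  0.0546 0.003 ] 0.56
wrist hatch_blue [0.5502 0.051  0.0835] 0.96
wrist hatch_clay [0.549  0.206  0.0679] 0.64
top hatch_clay [0.5535 0.2071 0.0703] 0.77
```

View pics/w7.png

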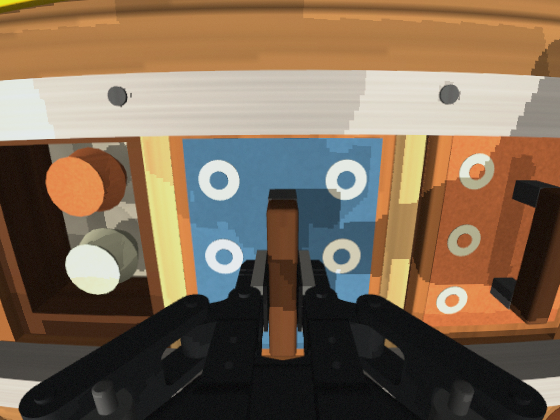

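The hatch is centred over the deck: at row 140 the deck spans 137–430 and the board 182–383, about 1 mm off. Well open, clay hatch untouched. I'll lower 8 mm and check the force.

```bash
python3 -m creep '[[0,0.002,-0.008,0,-1],[0,0,-0.008,0,-1],[0,0,-0.006,0,-1],[0,0,-0.005,0,-1],[0,0,0,0,-1],[0,0,0,0,-1]]'
```

```text
time: 9.9
tcp_pos: [0.5495, 0.0546, 0.0754]
ee_rot: [-3.142, 0.0, -3.142]
contact_force: [-4.0, -0.4, 5.0]
finger_gap: 0.149
gripper_force: 59.7
```

Contact with the deck (+5 N). Release gently, then rise clear.

```bash
python3 -m creep '[[0,0,0,0,-0.4],[0,0,0,0,-0.1],[0,0,0,0,0.3],[0,0,0,0,0.8],[0,0,0,0,1],[0,0,0,0,1],[0,0,0,0,1],[0,0,0,0,1]]'
python3 -m creep '[[0,0,0.04,0,1],[0,0,0.08,0,1],[0,0,0.1,0,1],[0,0,0.1,0,1],[0,0,0.1,0,1],[0,0,0.1,0,1],[0,0,0,0,1],[0,0,0,0,1]]'
python3 - <<'E'
from station import eyes,mark_of
from h import *
for n in('scene','wrist'):
    p=eyes.capture(n)
    for t in('hatch_blue','deck','hatch_clay','chest'):
        for m in mark_of(p,t)[:3]:
            if m['at'][1]>-.1 and m['at'][0]>.4: print(n,t,np.round(m['at'],4),round(m['confidence'],2))
cv2.imwrite('pics/w8.png',p['color'][:,:,::-1])
E
```

```text
time: 10.57
tcp_pos: [0.5496, 0.0545, 0.0749]
ee_rot: [3.142, -0.0, 3.141]
contact_force: [-0.4, 0.3, 0.1]
finger_gap: 1.004
gripper_force: 0.0
time: 11.23
tcp_pos: [0.55, 0.0545, 0.2322]
ee_rot: [-3.141, 0.003, 3.142]
contact_force: [-0.7, 0.5, -1.0]
finger_gap: 1.0
gripper_force: 0.0
scene hatch_clay [0.5539 0.2048 0.0669] 0.73
scene chest [0.5519 0.0548 0.0007] 0.86
wrist hatch_blue [0.552  0.0542 0.0747] 0.89
wrist hatch_clay [0.5452 0.2069 0.066 ] 0.61
```

View pics/w8.png

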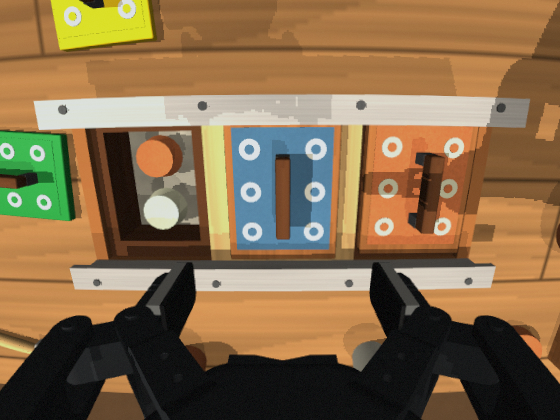

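The blue hatch lies flat and centred on the deck (283,190), released. The left well is open, the clay hatch (415,190) is closed, and the gripper is clear. Handing in.

```bash
python3 -c "from station import robot;print(robot.finish_job())"
```

```text
the job is handed in; nothing more can be done
None
```

The blue-tiled hatch lies flat and released on the middle deck, centred to within about 1 mm by the last pictures; its well is open, the terracotta hatch is still closed, and the job was handed in at about 11 s of the 34 s allowed.

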